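Close the vial carriage and drop its latch

TASK

Close the vial carriage of the sample chamber and latch it: by its blue handle, lift the latch bar over the low brass ridge of the keeper, slide the carriage in against its sprung seal, and let the bar drop fully into the notch so that it holds the carriage shut when you let go. Feel for the notch and never ram or press the bar hard against the keeper; leave the bottles and other things around it alone.

Things in the scene. Friction and masses are not known exactly. Their poses are not given: they have to be found in the camera images.
- chamber: white sample chamber fixed to the bench: grey base 200 x 420 x 20 mm, box 150 mm wide (its x) and 250 long (its y), roof 110 mm above the bench. Origin: on the bench under the middle of its mouth; its +y is the closing direction of the carriage (inwards), z up. Only place and yaw vary. Two small bottles stand on the roof 160 to 250 mm in from the mouth.
- carriage (a joint): opening of the vial carriage in m (0 = inner stop, 0.09 = farthest out); slides along the chamber's y with about 1 N of friction. At 0.030 it meets a sprung rubber frame, which from there pushes it back out (350 N/m, slow to rebound: 150 N s/m) unless latched. Properly latched it rests somewhere from 0.005 to 0.024, depending on where the keeper is clamped.
- latch (a joint): angle in rad of the steel latch bar (0.2 kg, 16 mm wide, 125 mm long): 0 = level, fully down; 0.2 = upper stop; it falls by its own weight. Its level pivot is on the carriage's gate plate, 120 mm above the bench, at chamber y = -0.020 - opening; the bar reaches from it along the chamber's +y, its top 20 mm above the pivot.
- handle (a point): grip point on the axis of the blue rod that lies across the latch bar, along the chamber's x: 14 mm thick, 74 mm long, sticking out 58 mm from the bar's side; this point is 42 mm from the bar's mid-plane (24 mm before the free end), 37 mm above the roof with the bar down. It is 75 mm from the pivot along the bar and 27 mm above it, and swings about it: lifting 7.5 mm turns the bar 0.1 rad.
- tooth (a point): middle of the underside of the tooth at the bar's end, 120 mm from the pivot and, with the bar level, 6 mm below the pivot. The tooth is 10 mm thick along y and 16 mm wide. To pass the ridge the bar must be at 0.10 rad or more. Pulled back against the ridge by the seal while only part-way down, the tooth can stick there by friction, so bring the bar fully down before letting go.
- keeper_rail: aluminium rail fixed on the roof; origin at its middle on the roof. It carries the rigid brass keeper, clamped within 9 mm either way along y (not measured). From the keeper's middle along y: low ridge -15 to -6 mm, top 16 mm above the roof; notch -6 to +7 mm; stop tab +7 to +17 mm. The keeper may bear 18 N at most.
- stop_tab (a point): fixed point on the chamber: where the top of the keeper's stop tab is if the keeper is clamped at the rail's middle (it may be 9 mm off along y). The tab is 10 mm thick and 38 mm high above the roof; even the fully lifted tooth cannot pass it. With the tooth touching the tab, it is over the notch with 3 mm to spare.
- vial_blue: small clear bottle with a blue cap, 34 mm wide, 75 mm high, loose on the rear of the chamber roof; origin: centre of its underside. Leave it alone.
- vial_amber: small amber jar with a white cap, 34 mm wide, 65 mm high, loose on the rear of the chamber roof; origin: centre of its underside. Leave it alone.
- solvent_bottle: clear bottle with a blue cap, 86 mm wide, 190 mm high, loose on the bench; origin: centre of its underside. Leave it alone.
- solvent_jar: amber jar with a blue cap, 72 mm wide, 130 mm high, loose on the bench; origin: centre of its underside. Leave it alone.
- beaker: glass beaker, 68 mm wide, 85 mm high, loose on the bench; origin: centre of its underside. Leave it alone.
- tip_box: green divided box, 120 x 85 x 50 mm, loose on the bench; origin: centre of its underside. Leave it alone.

How it is judged:
On the way:
1. the latch bar is raised over the keeper's ridge (above 0.07 rad) with the carriage slid in to an opening under 24 mm (value of joint latch above 0.07 rad and value of joint carriage below 0.024 m), for 0.1 s.
At the end, for the whole second after the job is handed in: The latch bar lies down in the notch (under 0.03 rad) and holds the carriage shut against the seal (opening under 25.5 mm) at rest, with the robot clear (value of joint latch below 0.03 rad and value of joint carriage below 0.0255 m and velocity of joint carriage between -0.005 and 0.005 m/s); the robot touches nothing.
It fails at once if the keeper is rammed or pressed with more than 18 N (contact force between keeper_rail and anything else above 18 N).
It fails at once if a bottle, jar, beaker or box around is shifted by more than 30 mm (distance of any of vial_blue, vial_amber, solvent_bottle, solvent_jar, beaker, tip_box from where it was at the start of the episode above 0.03 m).
It also fails if it takes over 58 s, if anything falls off the work surface, if the arm or the gripper's body presses on something with over 40 N, if the wrist force passes 120 N, or if a joint passes its speed limit or range.

ROBOT

A 7-joint arm with a two-finger parallel gripper is mounted at the origin on the work surface. World frame = base frame: x ahead of the robot, y to its left, z up, the work surface at z = 0. Lengths are in m, angles in rad, forces in N, time in s.
With the tool pointing down it reaches from about 0.425 to 0.875 m from the base axis. Payload 9.9 kg.
Tool frame: the origin (TCP) lies midway between the tips of the shut fingers; the grasp point (between the pads) lies 19 mm behind it; z points along the fingers, y is the line along which they close (so a half turn about z gives the same grasp; the last joint's range is limited). The gripper opens to 85 mm and grips with 20 to 120 N. Pads are 22 mm wide; open, the fingers measure 114 mm over their backs; the gripper's body (76 mm by 85 mm) begins 54 mm behind the grasp point. The pads swing forward as they close: fully open they stand 13 mm farther back than shut.
Start: joints at [1.212, 0.576, 0.025, 1.437, -0.015, 1.129, -0.057], TCP at [0.183, -0.65, 0.231] pointing down, gripper open.
Joint ranges: [-2.76, 2.76], [-0.34, 2.15], [-1.52, 1.57], [0.19, 2.46], [-1.09, 4.23], [0.17, 1.99], [-2.82, 2.82]. Speed limits (rad/s): [2.22, 2.22, 3.01, 3.01, 3.14, 3.14, 3.14].

INTERFACE

Orientations are given as a unit quaternion [x, y, z, w].
In Python, from plant import observe, snapshot, close_job, recognise, landmark_of gives the robot as it stands.
- The arm moves only by the tool arm_command, never from a script. Its argument "steps" is a list of rows, each a list of 3 entries, a list of its own where there are three numbers: the closure, from -1 (fully open) to 1 (shut), so that 0 is half open, then the shift along the tool's x, y, z in m, then the turn, a rotation vector about the tool's x, y, z in degrees. In form: [[fingers, [dx, dy, dz], [rx, ry, rz]], ...]. A call has 1 to 8 rows; each row shifts and turns the commanded pose from where the row before left it, along the tool's axes as they then stand; what a row does not reach is not made up. A row lasts 1/12 s, in which the tool goes at most 41.7 mm and 7.16 degrees, less where a joint would pass 70% of its speed; a pose out of reach is approached as far as the arm can. A call is refused whole if a number of a shift passes 0.0417 or a number of a turn 7.16, either way. A call with a gripper value outside its range is refused whole. The fingers move at their own pace and stop on an object; "newtons" is the grip in N (left out, the last holds). Time passes only in rows, so rows that do not move let the fingers close. It gives the time, the measured TCP pose, the force, the opening and the grip force at its end, in the units of the state.
- observe(): the state, without advancing time (a new reading comes with each control period).
- snapshot(name): name is "scene" or "top" or "wrist"; returns a dict with "color" (400x640x3 uint8, red, green, blue), "camera_matrix" (3x3 intrinsics, pixels), "distortion" ([k1, k2, p1, p2, k3] as OpenCV has them; the pictures are not rectified), "extrinsics" (4x4, takes a point from world to camera coordinates); the wrist camera has in their place "tool_from_camera" (4x4, takes a point from camera to tool coordinates, whose origin is the TCP and whose axes are the flange's). Camera axes: x right, y down, z forward; pixel columns grow to the right and rows downward; lengths in m; the calibration is good to about 2 mm. A picture is of the moment at which its call begins: read the wrist's pose just before it. There is no depth.
- close_job(): hands the job in; it is judged then, once.
Trained networks look in the newest picture that a camera, given by its name, has taken for a name from the list of things; names that differ only in an ending like _2 or _b are one class to them, and where a whole thing is asked for, a point or a joint stands for the part that bears it (a point fixed in the world has none). Each returns a list of dicts, best first, with "score" (0 to 1); they miss things now and then, are a little off and sometimes report something else, mostly with a low value. They report only what shows in the picture. A call takes as long as a camera call.
- recognise(label, camera): "at" ([column, row] in pixels, amid what is visible of it).
- landmark_of(label, camera): "at" ([column, row] in pixels: a listed point, or the origin of a listed thing).
The state is a dict: "time": time; "q": joint angles; "joint_velocities": joint speeds; "joint_efforts": joint torques, N m; "eef_pos": TCP position; "ee_rot": TCP orientation; "force": force on the tool from outside, world axes, zero at the start; "ft_torque": the same for the moment, N m; "width": finger opening in m; "finger_force": force on a finger pad.
Only numpy, scipy, OpenCV 4.12 (cv2) and the standard library are available. Lean on these libraries where they do the work, as an engineer would, in place of code of your own. Each camera call takes 0.05 s, during which the arm holds its last target. There are 200 camera calls.

## Working session

There is one attempt and no reset: what is moved stays moved. The work goes in short steps, Python scripts to look and compute and a tool call to move; the robot and the scene stay as the last step left them, time stands still between calls to the robot, and variables do not carry over. Pictures are saved under pics/ and viewed, at most 10 in all, crops included, and the job is handed in when it is done.

Besides the shell and the picture viewer there is one more tool, called after "Request:" by a JSON object that holds its "method" and its "body", one argument or row to a line. arm_command: Moves the arm, as the interface text tells. Its arguments: {"type":"object","properties":{"steps":{"type":"array","items":{"type":"array"}},"newtons":{"type":"number"}},"required":["steps"]}

```bash
mkdir -p pics
cat > h.py <<'E'
import numpy as np, cv2, json
from plant import observe, snapshot, close_job, recognise, landmark_of
from scipy.spatial.transform import Rotation as R
def snap(n):
    o=observe(); s=snapshot(n)
    if n=="wrist":
        T=np.eye(4);T[:3,:3]=R.from_quat(o["ee_rot"]).as_matrix();T[:3,3]=o["eef_pos"]
        E=np.linalg.inv(T@np.array(s["tool_from_camera"]))
    else: E=np.array(s["extrinsics"])
    return s["color"],np.array(s["camera_matrix"]),np.array(s["distortion"]),E
def ray(px,c):
    _,K,d,E=c
    p=cv2.undistortPoints(np.array([[px]],float),K,d)[0,0]
    W=np.linalg.inv(E); v=W[:3,:3]@np.array([p[0],p[1],1]); return W[:3,3],v/np.linalg.norm(v)
def atz(px,c,z):
    o,v=ray(px,c); return o+v*(z-o[2])/v[2]
def tri(rays):
    A=sum(np.eye(3)-np.outer(v,v) for o,v in rays); b=sum((np.eye(3)-np.outer(v,v))@o for o,v in rays)
    p=np.linalg.solve(A,b); return p,[np.linalg.norm((np.eye(3)-np.outer(v,v))@(p-o)) for o,v in rays]
def proj(p,c):
    _,K,d,E=c
    return cv2.projectPoints(np.array(p,float).reshape(-1,3),cv2.Rodrigues(E[:3,:3])[0],E[:3,3],K,d)[0][:,0]
def save(n,img): cv2.imwrite("pics/"+n+".png",img[:,:,::-1])
E
cat > a.py <<'E'
from h import *
np.set_printoptions(precision=4,suppress=True)
o=observe(); print(o)
cs={}
for n in ["scene","top","wrist"]:
    c=snap(n); cs[n]=c; save(n+"0",c[0])
    for l in ["chamber","handle","tooth","keeper_rail","stop_tab","vial_blue","vial_amber","solvent_bottle","solvent_jar","beaker","tip_box"]:
        r=landmark_of(l,n)
        print(n,l,[(np.round(q["at"],1).tolist(),round(q["score"],2)) for q in r[:2]])
E
python3 a.py
```

```text
{'time': 0.0, 'q': array([ 1.2122,  0.5765,  0.0248,  1.4379, -0.015 ,  1.129 , -0.0565]), 'joint_velocities': array([ 0.0024, -0.0014, -0.0001,  0.0004,  0.0021, -0.0006,  0.0006]), 'joint_efforts': array([ -0.0014, -76.5766,   2.2498, -28.5969,   0.0152,   0.0126,
         0.0001]), 'eef_pos': array([ 0.1831, -0.6492,  0.2304]), 'ee_rot': array([ 0.9906,  0.137 , -0.0002, -0.0008]), 'force': array([ 0.3386,  0.0808, -0.3325]), 'ft_torque': array([ 0.0187,  0.0398, -0.0332]), 'finger_force': 0.0, 'width': 0.08510541617810859}
scene chamber [([333.3, 226.8], 0.88)]
scene handle []
scene tooth [([341.1, 222.3], 0.98)]
scene keeper_rail [([349.0, 235.0], 0.82)]
scene stop_tab [([349.6, 229.7], 0.65)]
scene vial_blue [([381.3, 273.3], 0.82)]
scene vial_amber [([350.7, 274.3], 0.75), ([218.4, 134.3], 0.59)]
scene solvent_bottle [([460.2, 319.4], 0.68)]
scene solvent_jar [([415.1, 371.2], 0.62)]
scene beaker [([286.9, 120.8], 0.82)]
scene tip_box [([220.1, 140.2], 0.66)]
top chamber [([314.2, 211.6], 0.59)]
top handle [([321.2, 190.4], 0.71)]
top tooth []
top keeper_rail [([288.7, 200.4], 0.54), ([259.5, 177.8], 0.46)]
top stop_tab [([285.8, 200.5], 0.95), ([430.8, 246.6], 0.44)]
top vial_blue [([251.7, 198.9], 0.57)]
top vial_amber [([259.2, 178.6], 0.57), ([315.7, 211.7], 0.39)]
top solvent_bottle [([195.1, 237.3], 0.88)]
top solvent_jar [([190.8, 183.0], 0.95)]
top beaker [([431.1, 244.4], 0.86)]
top tip_box [([445.1, 182.7], 0.72), ([259.2, 180.5], 0.35)]
wrist chamber []
wrist handle []
wrist tooth []
wrist keeper_rail []
wrist stop_tab []
wrist vial_blue []
wrist vial_amber []
wrist solvent_bottle []
wrist solvent_jar []
wrist beaker []
wrist tip_box []
```

```bash
cat > b.py <<'E'
from h import *
np.set_printoptions(precision=4,suppress=True)
T=snap("top"); S=snap("scene")
ti={"chamber":([314.2,211.6],0),"handle":([321.2,190.4],.147),"rail":([288.7,200.4],.11),"tab":([285.8,200.5],.148),"vb":([251.7,198.9],.11),"va":([259.2,178.6],.11),"sb":([195.1,237.3],0),"sj":([190.8,183],0),"bk":([431.1,244.4],0),"tb":([445.1,182.7],0)}
si={"chamber":([333.3,226.8],0),"tooth":([341.1,222.3],.114),"rail":([349,235],.11),"tab":([349.6,229.7],.148),"vb":([381.3,273.3],.11),"va":([350.7,274.3],.11),"sb":([460.2,319.4],0),"sj":([415.1,371.2],0),"bk":([286.9,120.8],0),"tb":([220.1,140.2],0)}
for k in ti: print("top",k,atz(*[ti[k][0],T,ti[k][1]]))
for k in si: print("scene",k,atz(*[si[k][0],S,si[k][1]]))
for k in ti:
    if k in si: print("tri",k,*tri([ray(ti[k][0],T),ray(si[k][0],S)]))
for n,c in(("T",T),("S",S)): print(n,np.linalg.inv(c[3])[:3,3],c[1][0,0])
c=T[0][130:280,170:470]; s=S[0][90:390,180:480]
save("top1",cv2.resize(c,(800,400),interpolation=cv2.INTER_CUBIC)); save("sc1",cv2.resize(s,(600,600),interpolation=cv2.INTER_CUBIC))
E
python3 b.py
```

```text
top chamber [0.5139 0.0179 0.    ]
top handle [ 0.5653 -0.0066  0.147 ]
top rail [0.538 0.102 0.11 ]
top tab [0.5318 0.1085 0.148 ]
top vb [0.5431 0.2254 0.11  ]
top va [0.6123 0.2019 0.11  ]
top sb [0.4226 0.4405 0.    ]
top sj [0.6189 0.4648 0.    ]
top bk [ 0.3953 -0.4     0.    ]
top tb [ 0.6199 -0.4609  0.    ]
scene chamber [0.514  0.0145 0.    ]
scene tooth [0.5317 0.0645 0.114 ]
scene rail [0.5373 0.1046 0.11  ]
scene tab [0.5413 0.1084 0.148 ]
scene vb [0.541  0.2362 0.11  ]
scene va [0.603  0.1927 0.11  ]
scene sb [0.42   0.4307 0.    ]
scene sj [0.6034 0.4561 0.    ]
scene bk [ 0.3893 -0.3952  0.    ]
scene tb [ 0.6094 -0.457   0.    ]
tri chamber [0.5144 0.0169 0.0032] [np.float64(0.0013308190976888087), np.float64(0.0013308190976887631)]
tri rail [0.5374 0.103  0.1083] [np.float64(0.0012067631794033084), np.float64(0.0012067631794033496)]
tri tab [0.5354 0.107  0.1382] [np.float64(0.0031691158049856017), np.float64(0.0031691158049855696)]
tri vb [0.5413 0.2305 0.1027] [np.float64(0.004872414242500386), np.float64(0.004872414242500407)]
tri va [0.6088 0.1987 0.1286] [np.float64(0.0005234692303749866), np.float64(0.0005234692303747891)]
tri sb [0.4236 0.4341 0.0126] [np.float64(0.0030793679206451096), np.float64(0.0030793679206451525)]
tri sj [0.6126 0.4568 0.0282] [np.float64(0.001235897579430161), np.float64(0.0012358975794301886)]
tri bk [ 0.3927 -0.3964  0.0028] [np.float64(0.003688217775421083), np.float64(0.0036882177754210908)]
tri tb [ 0.6147 -0.4545  0.0087] [np.float64(0.004782613807414083), np.float64(0.0047826138074139515)]
T [0.3331 0.0015 1.4434] 402.6208623480882
S [0.961  0.526  1.2055] 482.12598576002733
```

View pics/top1.png

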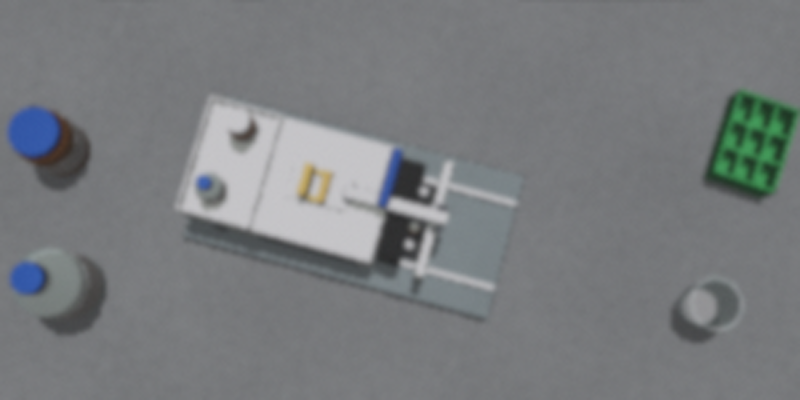

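View pics/sc1.png

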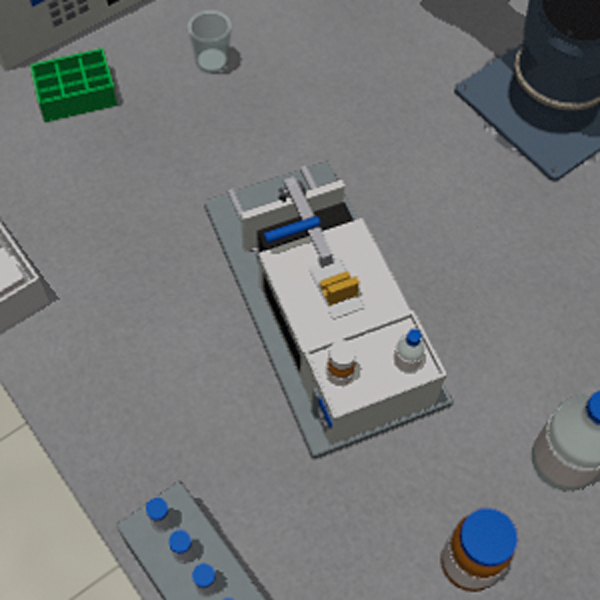

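The top view (crop scale 2.667) shows the chamber mouth near crop (390,205), the handle running from (402,152) to (385,205) on the chamber's +x side, and the brass keeper at (315,183). In the scene view the blue rod is at (292,229), the tooth at (325,258) and the keeper at (340,287). The chamber's yaw comes out at about -15°, so I'll turn the tool to match and move above it.

Request:
{"method": "arm_command", "body": {
  "steps": [
    [-0.2,[0,0,-0.025],[0,0,6.2]],
    [-0.2,[0,0,-0.025],[0,0,6.2]],
    [-0.2,[0,0,-0.025],[0,0,6.2]],
    [-0.2,[0,0,-0.025],[0,0,6.2]],
    [-0.2,[0,0,0],[0,0,6.2]],
    [-0.2,[0.01,-0.025,0],[0,0,0]],
    [-0.2,[0.01,-0.035,0],[0,0,0]],
    [-0.2,[0.01,-0.035,0],[0,0,0]]
  ],
  "newtons": 30
}}

```text
time: 2.57
eef_pos: [0.2372, -0.5652, 0.3309]
ee_rot: [0.991, -0.134, -0.0, 0.0]
force: [0.7, 0.9, 0.4]
width: 0.0511
finger_force: 0.0
```

Request:
{"method": "arm_command", "body": {
  "steps": [
    [-0.2,[0.01,-0.035,0],[0,0,0]],
    [-0.2,[0.01,-0.035,0],[0,0,0]],
    [-0.2,[0.01,-0.035,0],[0,0,0]],
    [-0.2,[0.01,-0.035,0],[0,0,0]],
    [-0.2,[0.01,-0.035,0],[0,0,0]],
    [-0.2,[0.01,-0.035,0],[0,0,0]],
    [-0.2,[0.01,-0.035,0],[0,0,0]],
    [-0.2,[0.01,-0.035,0],[0,0,0]]
  ]
}}

```text
time: 3.23
eef_pos: [0.3885, -0.3152, 0.3316]
ee_rot: [0.991, -0.133, 0.0, 0.0]
force: [0.7, -1.1, 0.4]
width: 0.0511
finger_force: 0.0
```

Request:
{"method": "arm_command", "body": {
  "steps": [
    [-0.2,[0.01,-0.035,0],[0,0,0]],
    [-0.2,[0.01,-0.035,0],[0,0,0]],
    [-0.2,[0.01,-0.035,0],[0,0,0]],
    [-0.2,[0.01,-0.035,0],[0,0,0]],
    [-0.2,[0.01,-0.035,0],[0,0,0]],
    [-0.2,[0.01,-0.035,0],[0,0,0]],
    [-0.2,[0.01,-0.035,0],[0,0,0]],
    [-0.2,[0,0,0],[0,0,0]]
  ]
}}

```text
time: 3.9
eef_pos: [0.5231, -0.091, 0.3311]
ee_rot: [0.992, -0.128, 0.001, -0.002]
force: [0.2, 0.4, 0.1]
width: 0.0511
finger_force: 0.0
```

```bash
cat > c.py <<'E'
from h import *
import sys
np.set_printoptions(precision=4,suppress=True)
c=snap("wrist"); o=observe(); print(o["time"],o["eef_pos"],R.from_quat(o["ee_rot"]).as_matrix()[:,0],o["width"],o["force"])
print("cam",np.linalg.inv(c[3])[:3,3])
for l,z in [("chamber",0),("handle",.147),("tooth",.114),("keeper_rail",.11),("stop_tab",.148),("vial_blue",.11),("vial_amber",.11)]:
    for q in landmark_of(l,"wrist")[:2]: print(l,np.round(q["at"],1),round(q["score"],2),atz(q["at"],c,z))
save(sys.argv[1],c[0])
E
python3 c.py w1
```

```text
3.95 [ 0.5215 -0.0947  0.3311] [ 0.9665 -0.2565 -0.0001] 0.05124761346622395 [-0.4415 -0.5892 -0.624 ]
cam [ 0.6043 -0.1132  0.4731]
chamber [249.  168.4] 0.74 [0.5145 0.0128 0.    ]
handle [211.4 163.1] 0.74 [0.5567 0.0074 0.147 ]
tooth [183.4 192.6] 0.61 [0.5286 0.0613 0.114 ]
keeper_rail [153.5 188. ] 0.88 [0.5413 0.094  0.11  ]
stop_tab [123.  202.4] 0.63 [0.5417 0.1092 0.148 ]
vial_blue [ 50.6 220.7] 0.84 [0.5356 0.2305 0.11  ]
vial_amber [ 46.4 153.7] 0.61 [0.6087 0.1954 0.11  ]
```

View pics/w1.png

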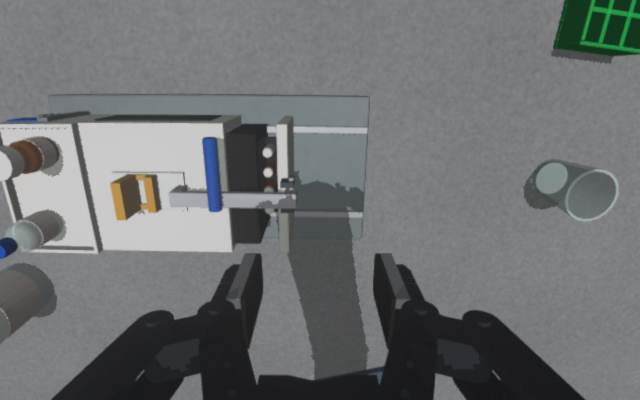

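In the wrist view the blue rod runs from (210,140) to (214,210), the tooth is at (178,197), the keeper spans columns 113–158, and the base edges line up with the image axes. I'll centre the camera over the handle and keeper and measure again.

Request:
{"method": "arm_command", "body": {
  "steps": [
    [-0.2,[-0.016,-0.026,0],[0,0,0]],
    [-0.2,[-0.016,-0.026,0],[0,0,0]],
    [-0.2,[-0.015,-0.026,0],[0,0,0]],
    [-0.2,[-0.015,-0.026,0],[0,0,0]],
    [-0.2,[-0.015,-0.026,0],[0,0,0]],
    [-0.2,[0,0,0],[0,0,0]],
    [-0.2,[0,0,0],[0,0,0]]
  ]
}}

```text
time: 4.88
eef_pos: [0.4795, 0.0477, 0.3316]
ee_rot: [0.991, -0.132, 0.0, -0.0]
force: [-0.0, -0.9, -0.5]
width: 0.0513
finger_force: 0.0
```

```bash
cat >> c.py <<'E'
hsv=cv2.cvtColor(c[0],cv2.COLOR_RGB2HSV)
for nm,lo,hi,z in [("blue",(105,120,40),(130,255,255),.147),("brass",(12,120,80),(25,255,255),.126)]:
    m=cv2.inRange(hsv,lo,hi); n,L,st,ce=cv2.connectedComponentsWithStats(m)
    for i in range(1,n):
        if st[i,4]>150:
            ys,xs=np.nonzero(L==i); r=cv2.minAreaRect(np.c_[xs,ys].astype(np.float32)); b=cv2.boxPoints(r)
            print(nm,st[i],r); print(np.array([atz(p,c,z) for p in b])[:,:2].tolist())
E
python3 c.py w2
```

```text
4.9333 [0.4799 0.0463 0.3315] [ 0.9648 -0.2631  0.0006] 0.05098598665175174 [ 0.4902 -0.7806  1.0447]
cam [0.5607 0.0254 0.4736]
chamber [336.6 112.4] 0.82 [0.5138 0.0122 0.    ]
chamber [256.4 117.6] 0.7 [0.5354 0.1181 0.    ]
handle [335.4  75.4] 0.86 [0.5601 0.0094 0.147 ]
tooth [236.2 123.3] 0.24 [0.5415 0.1177 0.114 ]
keeper_rail [255.4 118.7] 0.94 [0.5405 0.0979 0.11  ]
stop_tab [234.9 124.1] 0.82 [0.543  0.1104 0.148 ]
vial_blue [139.4 157. ] 0.85 [0.5354 0.2323 0.11  ]
vial_amber [142.6  76.6] 0.96 [0.6109 0.195  0.11  ]
blue [ 331   49   16   85 1163] ((338.29595947265625, 90.99583435058594), (14.221528053283691, 84.16614532470703), 1.1691393852233887)
[[0.5115472126572881, 0.02663390429565616], [0.5824956338402454, 0.006739869058736983], [0.5790376916394989, -0.005249887227688335], [0.5078102553033378, 0.01378877166798033]]
blue [ 92 166  19  19 272] ((101.00001525878906, 175.50001525878906), (19.091880798339844, 16.26345443725586), 45.0)
[[0.5355206100091218, 0.26890407739958366], [0.5430468049277618, 0.25211173234055817], [0.5268372175007706, 0.24498343815029375], [0.5190
[... 171 characters left out ...]
15576138], [0.38525839501421677, 0.46211230032633965], [0.38761129413290807, 0.4725901342945644]]
brass [242 101  23  41 457] ((253.11866760253906, 120.89883422851562), (40.98253631591797, 20.335323333740234), 86.42366790771484)
[[0.5610261784310406, 0.1023684491212145], [0.556910450615601, 0.08286368248357416], [0.5181508199508239, 0.09268480700335575], [0.5223340667635417, 0.11291381988410863]]
brass [225 102  13  43 434] ((230.98226928710938, 123.24261474609375), (42.24448013305664, 10.389115333557129), 86.05481719970703)
[[0.5642582352469514, 0.11923081167508941], [0.5621883209360702, 0.10919155613099568], [0.522208443400258, 0.12006870302061613], [0.524303738117364, 0.1304963200635296]]
```

View pics/w2.png

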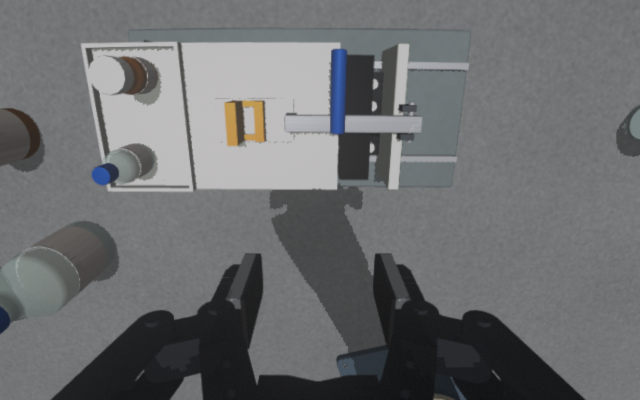

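Rod ends at (339,49) and (338,133) give the measured 73.7 mm length against 74 mm given. The grip point is about (0.558, 0.0075), opening about 50 mm, and the keeper middle sits about 92 mm in from the mouth. Next I go above the handle and partway down.

Request:
{"method": "arm_command", "body": {
  "steps": [
    [-0.2,[0.02,0.004,0],[0,0,0]],
    [-0.2,[0.02,0.004,0],[0,0,0]],
    [-0.2,[0.02,0.004,0.02],[0,0,0]],
    [-0.2,[0.02,0.004,0.03],[0,0,0]],
    [-0.2,[0.006,0.001,0.03],[0,0,0]],
    [-0.2,[0,0,0.03],[0,0,0]],
    [-0.2,[0,0,0.02],[0,0,0]],
    [-0.2,[0,0,0],[0,0,0]]
  ]
}}

```text
time: 5.95
eef_pos: [0.5561, 0.0071, 0.1971]
ee_rot: [0.991, -0.133, -0.004, 0.001]
force: [-0.5, 0.2, -0.3]
width: 0.0513
finger_force: 0.0
```

```bash
python3 c.py w3
```

```text
6.0 [0.5572 0.0073 0.1996] [ 0.9646 -0.2635 -0.0041] 0.05146030724232212 [ 0.129  -0.4358 -0.136 ]
cam [ 0.6383 -0.0153  0.3384]
chamber [323.4 203.7] 0.58 [0.5154 0.0114 0.    ]
handle [314.8 223.6] 0.62 [0.5578 0.0081 0.147 ]
keeper_rail [204.  252.9] 0.63 [0.541  0.0986 0.11  ]
stop_tab [169.  284.3] 0.91 [0.5418 0.1103 0.148 ]
vial_blue [257.1 258.2] 0.33 [0.5264 0.0617 0.11  ]
vial_amber [ 44.5 201.4] 0.73 [0.6101 0.1964 0.11  ]
blue [  0 146  31   8 193] ((14.883976936340332, 149.2955780029297), (6.990324974060059, 30.011093139648438), 86.98721313476562)
[[0.6521884985849228, 0.17132295875010592], [0.6478867435348082, 0.1530095411748809], [0.6441982504003484, 0.15492688918205885], [0.6484952154827734, 0.17337691090105548]]
blue [ 306  185   22  113 2340] ((316.4999694824219, 240.99996948242188), (20.999996185302734, 111.99998474121094), 0.0)
[[0.5088115270851536, 0.027577311398244236], [0.5826036138159669, 0.006497901650903708], [0.5793882635830462, -0.005238369429563834], [0.5051683808063812, 0.014314870514721663]]
brass [  0 192  30  39 408] ((16.861576080322266, 207.53790283203125), (45.64981460571289, 16.380529403686523), 48.12213134765625)
[[0.6248444454146848, 0.21360603502424208], [0.6292977679964978, 0.20070250069722861], [0.6017827116593395, 0.19272849296225553], [0.5967805981207184, 0.20586679270962033]]
brass [184 234  33  55 827] ((200.00001525878906, 261.0000305175781), (57.55211639404297, 26.04729461669922), 82.87498474121094)
[[0.5649797356995707, 0.09889785394857555], [0.5626011727797837, 0.08088157317025074], [0.5188778699397036, 0.09252456905919383], [0.5211471229785103, 0.11181501042845246]]
brass [151 255  24  53 790] ((162.65773010253906, 281.0603942871094), (55.03201675415039, 14.945537567138672), 79.99201965332031)
[[0.5558844050591522, 0.12790100798891937], [0.5550748729598128, 0.11693581474243428], [0.5114100093404903, 0.12866758321946883], [0.5120519511922731, 0.14041064462268987]]
```

View pics/w3.png

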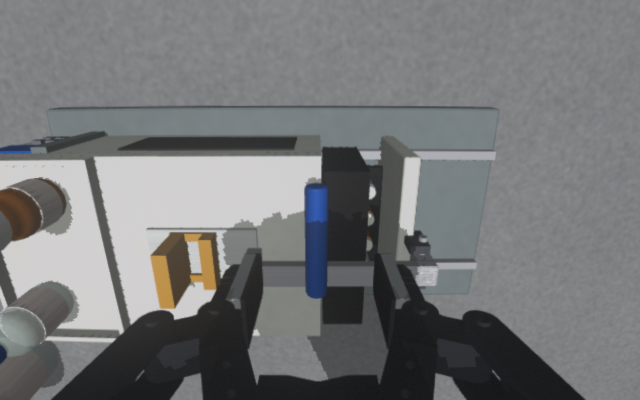

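The rod runs from (316,185) to (317,297), centred between the pads, and the grip point (0.558, 0.007) is directly below the TCP. Now I descend and close gently.

Request:
{"method": "arm_command", "body": {
  "steps": [
    [-0.2,[0,0,0.02],[0,0,0]],
    [-0.2,[0,0,0.02],[0,0,0]],
    [-0.2,[0,0,0.02],[0,0,0]],
    [-0.2,[0,0,0.0115],[0,0,0]],
    [-0.2,[0,0,0],[0,0,0]],
    [-0.2,[0,0,0],[0,0,0]]
  ]
}}

```text
time: 6.85
eef_pos: [0.5584, 0.0078, 0.1301]
ee_rot: [0.991, -0.133, -0.0, 0.0]
force: [-0.7, 0.5, 0.4]
width: 0.0511
finger_force: 0.0
```

Request:
{"method": "arm_command", "body": {
  "steps": [
    [0.5,[0,0,0],[0,0,0]],
    [0.7,[0,0,0],[0,0,0]],
    [1,[0,0,0],[0,0,0]],
    [1,[0,0,0],[0,0,0]],
    [1,[0,0,0],[0,0,0]],
    [1,[0,0,0],[0,0,0]]
  ],
  "newtons": 30
}}

```text
time: 7.35
eef_pos: [0.559, 0.0078, 0.1308]
ee_rot: [0.991, -0.133, 0.001, -0.0]
force: [-0.4, -0.2, 7.3]
width: 0.0128
finger_force: 29.3
```

Gripped: the width is 12.8 mm with 29 N of grip. Now I lift the bar about 11 mm, allowing for the swing arc.

Request:
{"method": "arm_command", "body": {
  "steps": [
    [1,[0,0.0004,-0.002],[0,0,0]],
    [1,[0,0.0008,-0.002],[0,0,0]],
    [1,[0,0.0008,-0.002],[0,0,0]],
    [1,[0,0.001,-0.002],[0,0,0]],
    [1,[0,0.001,-0.002],[0,0,0]],
    [1,[0,0.0009,-0.001],[0,0,0]],
    [1,[0,0,0],[0,0,0]],
    [1,[0,0,0],[0,0,0]]
  ]
}}

```text
time: 8.02
eef_pos: [0.5574, 0.0028, 0.1409]
ee_rot: [0.991, -0.133, 0.0, 0.0]
force: [4.6, -0.9, -4.3]
width: 0.0125
finger_force: 29.3
```

```bash
cat > d.py <<'E'
from h import *
np.set_printoptions(precision=4,suppress=True)
f=[];p=[]
for i in range(2):
    o=observe(); f.append(o["force"]);p.append(o["eef_pos"])
    if i<1: snapshot("wrist")
p=np.mean(p,0);f=np.mean(f,0); u=np.array([.263,.965,0]);w=np.array([.965,-.263,0]);c0=np.array([.514,.0145,0])
print(o["time"],p,"y'",(p-c0)@u,"x'",(p-c0)@w,"F y'",f@u,"Fx'",f@w,"Fz",f[2],o["width"],o["finger_force"])
E
python3 d.py
```

```text
8.0667 [0.5574 0.0028 0.1409] y' 0.00011419331281499789 x' 0.044937692389553946 F y' 0.05656354349633389 Fx' 4.697503154685121 Fz -4.773723645349502 0.013060474892999633 29.270145893096924
```

Request:
{"method": "arm_command", "body": {
  "steps": [
    [1,[0,0.0007,-0.0015],[0,0,0]],
    [1,[0,-0.002,0],[0,0,0]],
    [1,[0,-0.003,0],[0,0,0]],
    [1,[0,-0.003,0],[0,0,0]],
    [1,[0,-0.003,0],[0,0,0]],
    [1,[0,-0.003,0],[0,0,0]],
    [1,[0,-0.002,0],[0,0,0]],
    [1,[0,0,0],[0,0,0]]
  ]
}}

```text
time: 8.73
eef_pos: [0.5616, 0.0183, 0.1423]
ee_rot: [0.991, -0.133, 0.0, -0.0]
force: [6.0, -0.3, -3.0]
width: 0.0129
finger_force: 29.3
```

```bash
python3 d.py; python3 c.py w4
python3 - <<'E'
from h import *
S=snap("scene"); save("s4",cv2.resize(S[0][160:280,260:420],(800,600),interpolation=cv2.INTER_CUBIC))
E
```

```text
8.7833 [0.5616 0.0182 0.1423] y' 0.01608941259582989 x' 0.04497407179283479 F y' 0.9881439042652642 Fx' 5.069895162901118 Fz -3.2775202144899023 0.012691810440784103 29.326927363872528
8.8333 [0.5616 0.0181 0.1423] [ 0.9648 -0.2629  0.0007] 0.012928454480677386 [ 5.8142 -1.1983 -4.2577]
cam [ 0.6427 -0.0043  0.2843]
chamber [338.3 230.4] 0.78 [0.5138 0.0118 0.    ]
handle [317.  287.5] 0.76 [0.555 0.02  0.147]
handle [150.1 346.6] 0.64 [0.543  0.1103 0.147 ]
keeper_rail [201.7 300.6] 0.57 [0.5404 0.0957 0.11  ]
stop_tab [151.1 346.7] 0.69 [0.5435 0.109  0.148 ]
vial_blue [ 17.9 349.6] 0.86 [0.5346 0.2308 0.11  ]
blue [ 302  236   33  146 4257] ((318.0, 308.5), (145.0, 32.0), 90.0)
[[0.5820254122773758, 0.01939012591625784], [0.5783583945475119, 0.005908707929274451], [0.4977681809263672, 0.026444904885201095], [0.5021310869088913, 0.04251338141101262]]
brass [171 279  23  10 189] ((182.0, 283.5), (9.0, 22.0), 90.0)
[[0.5666873945441692, 0.09742170434586285], [0.5636794995881389, 0.08593168397266966], [0.5584738811166164, 0.088068043464655], [0.5615000966756926, 0.09968453686054997]]
brass [189 289  18  28 361] ((197.71998596191406, 301.53997802734375), (27.29432487487793, 15.414929389953613), 81.8698959350586)
[[0.5584844282559417, 0.09088862345730875], [0.5576609738923995, 0.08234975049356849], [0.5408077674397794, 0.08678238185928236], [0.5415858256573, 0.09561884076168346]]
brass [126 314  26  41 705] ((139.1655731201172, 332.0786437988281), (40.76900100708008, 19.29656410217285), 76.75948333740234)
[[0.5520124934061389, 0.13209384165491336], [0.5521048140779876, 0.12032650252921717], [0.5251723117781405, 0.12706203772687436], [0.5248297586545814, 0.13949444905907635]]
```

View pics/w4.png

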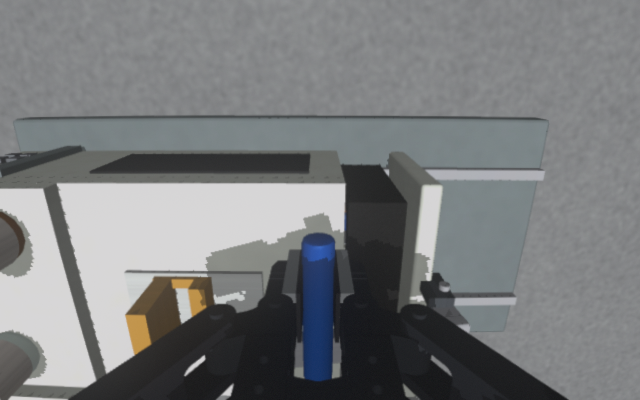

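View pics/s4.png

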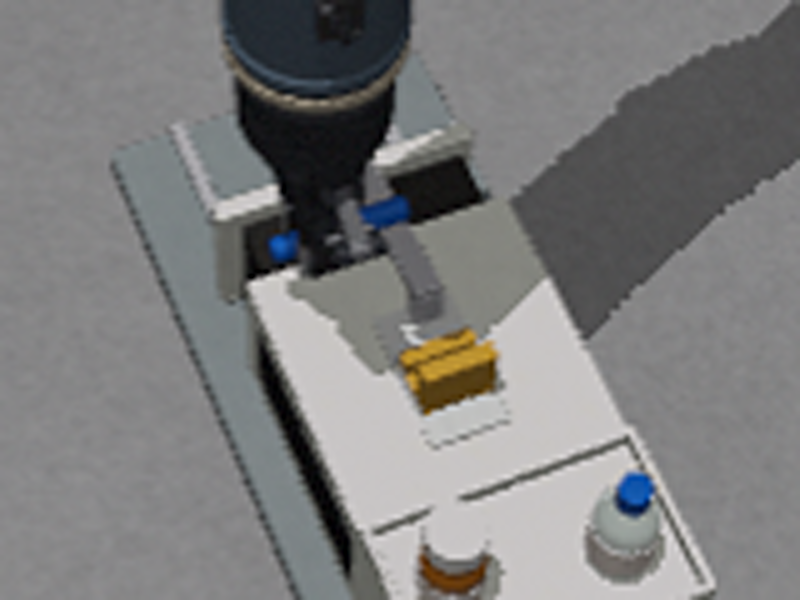

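Run:
```python
from h import *
S=snap("scene"); np.set_printoptions(precision=1,suppress=True)
for th in (0,.08,.15,.19):
    Y=[]
    for x in(-.008,.008):
        for z in(-.006,.02):
            y=.125*np.cos(th)-z*np.sin(th); zz=.125*np.sin(th)+z*np.cos(th)
            o=.0161; o=-.02-(-.02+.075*np.cos(th)-.027*np.sin(th)-.0161) # opening
            yy=-.02-o+y
            Y.append(np.array([.514,.0145,0])+x*np.array([.965,-.263,0])+yy*np.array([.263,.965,0])+np.array([0,0,.12+zz]))
    print(th,((proj(Y,S)-[260,160])*5).tolist())
```

```text
0 [[514.6061210390229, 482.5169300414902], [519.0424801050915, 459.39804369534966], [485.4955542326195, 493.2494512857298], [489.3998551505243, 470.26888258272663]]
0.08 [[514.3630653705765, 469.82026570686486], [517.0410036105943, 442.85429645527756], [485.0710846268652, 480.58479081518897], [487.23199929325204, 453.73732153290166]]
0.15 [[513.2751186241018, 456.84762520301365], [514.3680977814654, 426.6256157205157], [483.8326379307756, 467.63042443705046], [484.42531821177425, 437.50832859620186]]
0.19 [[512.283831425799, 448.67481382376593], [512.4564768280734, 416.6506419272706], [482.75923652570896, 459.46384620771767], [482.44263185201703, 427.52851173229874]]
```

Run:
```python
from h import *
S=snap("scene")
for th in (0,.08,.15,.19):
    Y=[]; pv=.0161-(.075*np.cos(th)-.027*np.sin(th))
    for x in(-.008,.008):
        for z in(-.006,.02):
            y=.125*np.cos(th)-z*np.sin(th); zz=.125*np.sin(th)+z*np.cos(th)
            Y.append(np.array([.514,.0145,0])+x*np.array([.965,-.263,0])+(pv+y)*np.array([.263,.965,0])+np.array([0,0,.12+zz]))
    print(th,np.round((proj(Y,S)-[260,160])*5).tolist())
```

```text
0 [[437.0, 325.0], [439.0, 300.0], [408.0, 335.0], [411.0, 310.0]]
0.08 [[440.0, 319.0], [441.0, 290.0], [411.0, 329.0], [412.0, 300.0]]
0.15 [[442.0, 314.0], [442.0, 282.0], [413.0, 324.0], [413.0, 292.0]]
0.19 [[443.0, 310.0], [442.0, 277.0], [415.0, 320.0], [413.0, 287.0]]
```

The scene crop shows the tooth's end face spanning about (412,292) to (440,312). That matches a bar angle of about 0.15 rad, so it clears the ridge. I slide on slowly and watch the force.

Request:
{"method": "arm_command", "body": {
  "steps": [
    [1,[0,-0.001,0],[0,0,0]],
    [1,[0,-0.0015,0],[0,0,0]],
    [1,[0,-0.0015,0],[0,0,0]],
    [1,[0,-0.0015,0],[0,0,0]],
    [1,[0,-0.0015,0],[0,0,0]],
    [1,[0,-0.001,0],[0,0,0]],
    [1,[0,0,0],[0,0,0]]
  ]
}}

```text
time: 9.92
eef_pos: [0.5635, 0.0252, 0.1422]
ee_rot: [0.991, -0.133, 0.0, 0.0]
force: [4.3, -2.1, -4.1]
width: 0.0128
finger_force: 29.3
```

```bash
python3 d.py
```

```text
9.9667 [0.5635 0.0252 0.1422] y' 0.023333204410358 x' 0.044964285231240866 F y' -0.9730137168631214 Fx' 5.342870207238898 Fz -4.0438026945955325 0.012858656900200915 29.333444237709045
```

Request:
{"method": "arm_command", "body": {
  "steps": [
    [1,[0,-0.001,0],[0,0,0]],
    [1,[0,-0.001,0],[0,0,0]],
    [1,[0,-0.001,0],[0,0,0]],
    [1,[0,-0.001,0],[0,0,0]],
    [1,[0,-0.001,0],[0,0,0]],
    [1,[0,-0.001,0],[0,0,0]],
    [1,[0,0,0],[0,0,0]]
  ]
}}

```text
time: 10.55
eef_pos: [0.5648, 0.0301, 0.142]
ee_rot: [0.991, -0.133, -0.0, 0.001]
force: [5.2, -5.2, -5.1]
width: 0.013
finger_force: 29.3
```

```bash
python3 d.py
```

```text
10.6 [0.5648 0.0301 0.142 ] y' 0.028468499473426966 x' 0.044937960862123504 F y' -2.9610432486179543 Fx' 5.947074092223864 Fz -5.014837699402424 0.012946625910231522 29.290605783462524
```

The opening is about 21 mm and the 3 N of force matches the seal. Continuing.

Request:
{"method": "arm_command", "body": {
  "steps": [
    [1,[0,-0.001,0],[0,0,0]],
    [1,[0,-0.001,0],[0,0,0]],
    [1,[0,-0.001,0],[0,0,0]],
    [1,[0,-0.001,0],[0,0,0]],
    [1,[0,-0.001,0],[0,0,0]],
    [1,[0,0,0],[0,0,0]],
    [1,[0,0,0],[0,0,0]]
  ]
}}

```text
time: 11.18
eef_pos: [0.566, 0.0344, 0.1419]
ee_rot: [0.991, -0.133, -0.0, 0.001]
force: [3.9, -6.6, -6.6]
width: 0.0125
finger_force: 29.3
```

```bash
python3 d.py
```

```text
11.2333 [0.566  0.0344 0.1419] y' 0.03290935077557459 x' 0.04494990339604764 F y' -4.608879980760925 Fx' 5.813096591432866 Fz -6.7572162827725215 0.012635977995862111 29.278255999088287
```

Request:
{"method": "arm_command", "body": {
  "steps": [
    [1,[0,-0.001,0],[0,0,0]],
    [1,[0,-0.001,0],[0,0,0]],
    [1,[0,-0.001,0],[0,0,0]],
    [1,[0,-0.001,0],[0,0,0]],
    [1,[0,0,0],[0,0,0]],
    [1,[0,0,0],[0,0,0]]
  ]
}}

```text
time: 11.73
eef_pos: [0.5669, 0.0378, 0.1418]
ee_rot: [0.991, -0.134, -0.0, 0.001]
force: [4.9, -7.3, -7.1]
width: 0.0127
finger_force: 29.3
```

```bash
python3 d.py
```

```text
11.7833 [0.5669 0.0378 0.1418] y' 0.03639837536233359 x' 0.04492213852364473 F y' -5.061047732523287 Fx' 6.518125098993162 Fz -6.790641189612048 0.012503976010804411 29.27848219871521
```

Request:
{"method": "arm_command", "body": {
  "steps": [
    [1,[0,-0.001,0],[0,0,0]],
    [1,[0,-0.001,0],[0,0,0]],
    [1,[0,-0.001,0],[0,0,0]],
    [1,[0,0,0],[0,0,0]],
    [1,[0,0,0],[0,0,0]]
  ]
}}

```text
time: 12.2
eef_pos: [0.5676, 0.0403, 0.1417]
ee_rot: [0.991, -0.134, -0.0, 0.002]
force: [4.5, -7.8, -6.8]
width: 0.0123
finger_force: 29.3
```

```bash
python3 d.py
```

```text
12.25 [0.5676 0.0404 0.1417] y' 0.039042262943309515 x' 0.04492466555714209 F y' -6.242496905563783 Fx' 6.715088190797293 Fz -7.3862144387059345 0.01317881544617648 29.28474247455597
```

Request:
{"method": "arm_command", "body": {
  "steps": [
    [1,[0,-0.001,0],[0,0,0]],
    [1,[0,-0.001,0],[0,0,0]],
    [1,[0,0,0],[0,0,0]],
    [1,[0,0,0],[0,0,0]]
  ]
}}

```text
time: 12.58
eef_pos: [0.5681, 0.042, 0.1416]
ee_rot: [0.991, -0.134, -0.001, 0.002]
force: [4.5, -8.7, -6.2]
width: 0.0127
finger_force: 29.3
```

```bash
python3 d.py
```

```text
12.6333 [0.5681 0.042  0.1417] y' 0.04079535012188653 x' 0.04491609588830412 F y' -7.081579719929438 Fx' 6.346794278559621 Fz -6.677804398387202 0.012762772160643105 29.29509401321411
```

Request:
{"method": "arm_command", "body": {
  "steps": [
    [1,[0,-0.0005,0],[0,0,0]],
    [1,[0,-0.0005,0],[0,0,0]],
    [1,[0,0,0],[0,0,0]],
    [1,[0,0,0],[0,0,0]]
  ]
}}

```text
time: 12.97
eef_pos: [0.5683, 0.0429, 0.1417]
ee_rot: [0.991, -0.134, -0.001, 0.002]
force: [4.7, -8.9, -7.4]
width: 0.0131
finger_force: 29.3
```

```bash
python3 d.py
```

```text
13.0167 [0.5683 0.0429 0.1417] y' 0.04168898625758543 x' 0.04494026909552399 F y' -7.376477189163791 Fx' 6.812463968249782 Fz -7.239631870061693 0.012930024408781533 29.293571412563324
```

Request:
{"method": "arm_command", "body": {
  "steps": [
    [1,[0,-0.0005,0],[0,0,0]],
    [1,[0,-0.0005,0],[0,0,0]],
    [1,[0,0,0],[0,0,0]],
    [1,[0,0,0],[0,0,0]]
  ]
}}

```text
time: 13.35
eef_pos: [0.5685, 0.0437, 0.1416]
ee_rot: [0.991, -0.134, -0.001, 0.002]
force: [4.8, -8.6, -7.3]
width: 0.013
finger_force: 29.3
```

```bash
python3 d.py
```

```text
13.4 [0.5685 0.0437 0.1416] y' 0.04256423190486996 x' 0.044928053712241185 F y' -7.416259271059548 Fx' 7.009830424402739 Fz -7.088063925559458 0.012881374660372822 29.29089456796646
```

Request:
{"method": "arm_command", "body": {
  "steps": [
    [1,[0,-0.0005,0],[0,0,0]],
    [1,[0,-0.0005,0],[0,0,0]],
    [1,[0,0,0],[0,0,0]],
    [1,[0,0,0],[0,0,0]]
  ]
}}

```text
time: 13.73
eef_pos: [0.5687, 0.0446, 0.1416]
ee_rot: [0.991, -0.134, -0.001, 0.002]
force: [4.0, -9.0, -7.3]
width: 0.0129
finger_force: 29.3
```

```bash
python3 d.py
```

```text
13.7833 [0.5688 0.0446 0.1416] y' 0.043458612550198256 x' 0.04492684291467654 F y' -8.038589733450019 Fx' 6.881163076591225 Fz -8.035002926045111 0.01271294180820176 29.288096129894257
```

Request:
{"method": "arm_command", "body": {
  "steps": [
    [1,[0,-0.0005,0],[0,0,0]],
    [1,[0,-0.0005,0],[0,0,0]],
    [1,[0,0,0],[0,0,0]],
    [1,[0,0,0],[0,0,0]]
  ]
}}

```text
time: 14.12
eef_pos: [0.569, 0.0454, 0.1416]
ee_rot: [0.991, -0.134, -0.001, 0.002]
force: [4.5, -10.1, -7.1]
width: 0.0127
finger_force: 29.3
```

```bash
python3 d.py
```

```text
14.1667 [0.569  0.0454 0.1416] y' 0.04430154412275851 x' 0.04493355739458643 F y' -8.356426723947092 Fx' 7.0466525161099 Fz -7.220692426191908 0.01284885345075451 29.286105930805206
```

Request:
{"method": "arm_command", "body": {
  "steps": [
    [1,[0,-0.0005,0],[0,0,0]],
    [1,[0,-0.0005,0],[0,0,0]],
    [1,[0,0,0],[0,0,0]],
    [1,[0,0,0],[0,0,0]]
  ]
}}

```text
time: 14.5
eef_pos: [0.5692, 0.0463, 0.1415]
ee_rot: [0.991, -0.134, -0.001, 0.002]
force: [4.3, -9.9, -7.5]
width: 0.013
finger_force: 29.3
```

```bash
python3 d.py
python3 - <<'E'
from h import *
S=snap("scene"); save("s5",cv2.resize(S[0][160:280,260:420],(800,600),interpolation=cv2.INTER_CUBIC))
E
```

```text
14.55 [0.5692 0.0463 0.1415] y' 0.04520130899184703 x' 0.04491980595184226 F y' -8.141915664017448 Fx' 6.92777563368111 Fz -7.657569550603805 0.01288970461017589 29.282553791999817
```

View pics/s5.png

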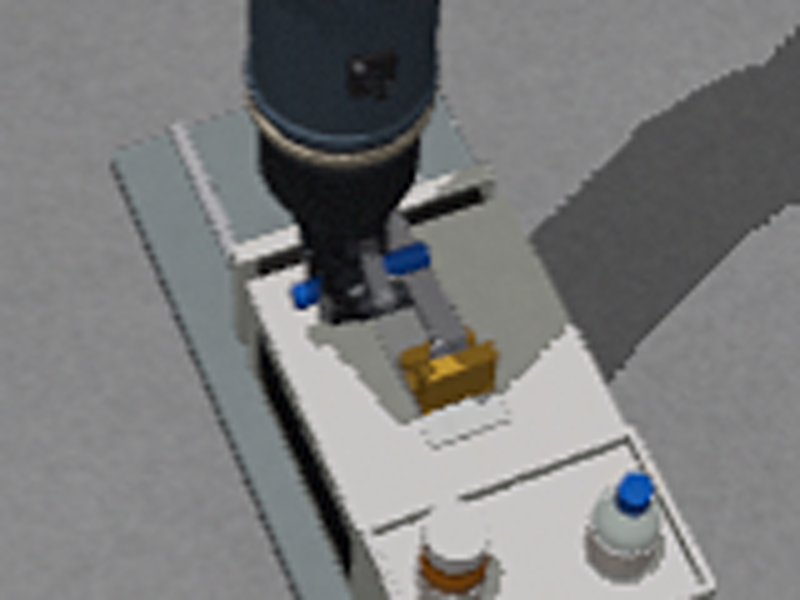

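The bar end at about (450,340) now sits over the keeper, just short of the tab. I continue in small steps.

Request:
{"method": "arm_command", "body": {
  "steps": [
    [1,[0,-0.0005,0],[0,0,0]],
    [1,[0,-0.0005,0],[0,0,0]],
    [1,[0,0,0],[0,0,0]],
    [1,[0,0,0],[0,0,0]]
  ]
}}

```text
time: 14.93
eef_pos: [0.5694, 0.0469, 0.1415]
ee_rot: [0.991, -0.134, -0.001, 0.002]
force: [3.9, -11.3, -6.6]
width: 0.0129
finger_force: 29.3
```

```bash
python3 d.py
```

```text
14.9833 [0.5694 0.0469 0.1415] y' 0.04582062741572917 x' 0.04493851679890861 F y' -9.560908908313431 Fx' 6.864886669638154 Fz -7.283804541813115 0.01305369246136812 29.30932581424713
```

Request:
{"method": "arm_command", "body": {
  "steps": [
    [1,[0,-0.0005,0],[0,0,0]],
    [1,[0,-0.0005,0],[0,0,0]],
    [1,[0,0,0],[0,0,0]],
    [1,[0,0,0],[0,0,0]]
  ]
}}

```text
time: 15.32
eef_pos: [0.5694, 0.047, 0.1415]
ee_rot: [0.991, -0.134, -0.001, 0.003]
force: [3.5, -13.0, -6.8]
width: 0.0128
finger_force: 29.5
```

```bash
python3 d.py
```

```text
15.3667 [0.5694 0.047  0.1415] y' 0.04593890800693707 x' 0.044915597026775875 F y' -12.183803617956885 Fx' 7.092799687569625 Fz -6.553285781281254 0.012892788465935084 29.51146423816681
```

The tab is felt: motion stopped at y' = 45.9 mm while the force rose from 8.3 to 12.2 N. I back off about 2 mm to centre the tooth in the notch, allowing for the arm's give.

Request:
{"method": "arm_command", "body": {
  "steps": [
    [1,[0,0.001,0],[0,0,0]],
    [1,[0,0.001,0],[0,0,0]],
    [1,[0,0.001,0],[0,0,0]],
    [1,[0,0,0],[0,0,0]],
    [1,[0,0,0],[0,0,0]],
    [1,[0,0,0],[0,0,0]]
  ]
}}

```text
time: 15.87
eef_pos: [0.5691, 0.0458, 0.1417]
ee_rot: [0.991, -0.134, -0.001, 0.002]
force: [4.6, -8.5, -6.7]
width: 0.0129
finger_force: 29.4
```

```bash
python3 d.py
```

```text
15.9167 [0.5691 0.0458 0.1417] y' 0.044668899264716434 x' 0.04493649204145171 F y' -6.583124669645597 Fx' 6.764339676824755 Fz -6.996130395603246 0.01290945440573085 29.421975910663605
```

Request:
{"method": "arm_command", "body": {
  "steps": [
    [1,[0,0.0007,0],[0,0,0]],
    [1,[0,-0.0011,0.0021],[0,0,0]],
    [1,[0,-0.001,0.0021],[0,0,0]],
    [1,[0,0,0],[0,0,0]],
    [1,[0,0,0],[0,0,0]]
  ]
}}

```text
time: 16.33
eef_pos: [0.5694, 0.0471, 0.1376]
ee_rot: [0.991, -0.134, -0.001, 0.002]
force: [3.5, -9.4, -3.6]
width: 0.013
finger_force: 29.7
```

```bash
python3 d.py
```

```text
16.3833 [0.5694 0.0471 0.1377] y' 0.046056174406905716 x' 0.044918875484142945 F y' -8.024512527400686 Fx' 6.26950774366606 Fz -3.7177689359516175 0.012864335245052722 29.649422764778137
```

Request:
{"method": "arm_command", "body": {
  "steps": [
    [1,[0,-0.001,0.0021],[0,0,0]],
    [1,[0,-0.0009,0.0021],[0,0,0]],
    [1,[0,0,0],[0,0,0]],
    [1,[0,0,0],[0,0,0]]
  ]
}}

```text
time: 16.72
eef_pos: [0.5699, 0.049, 0.1335]
ee_rot: [0.991, -0.134, -0.0, 0.002]
force: [3.6, -8.8, -3.0]
width: 0.0127
finger_force: 29.4
```

```bash
python3 d.py
```

```text
16.7667 [0.5699 0.049  0.1335] y' 0.047990372770251026 x' 0.04491444006260512 F y' -7.728315146530021 Fx' 5.775721976311953 Fz -3.4573085085054145 0.01295386254737183 29.428676068782806
```

The tooth is in the notch (bar about 0.036 rad, still centred, no blocking force). Lowering the rest.

Request:
{"method": "arm_command", "body": {
  "steps": [
    [1,[0,-0.0006,0.0015],[0,0,0]],
    [1,[0,-0.0005,0.0015],[0,0,0]],
    [1,[0,0,0.001],[0,0,0]],
    [1,[0,0,0],[0,0,0]],
    [1,[0,0,0],[0,0,0]]
  ]
}}

```text
time: 17.18
eef_pos: [0.5706, 0.0504, 0.132]
ee_rot: [0.991, -0.134, 0.001, 0.001]
force: [-4.8, -8.0, 22.1]
width: 0.0131
finger_force: 31.6
```

```bash
python3 d.py
```

```text
17.2333 [0.5706 0.0504 0.132 ] y' 0.049512931805505006 x' 0.045182896634577266 F y' -8.964844067021248 Fx' -2.3185064759379896 Fz 21.968488667010103 0.012936833625172896 31.64503812789917
```

The bar is on its lower stop. I ease the downward force off, then let the carriage back gently onto the ridge.

Request:
{"method": "arm_command", "body": {
  "steps": [
    [1,[0,0,-0.001],[0,0,0]],
    [1,[0,0.0005,-0.0006],[0,0,0]],
    [1,[0,0.001,0],[0,0,0]],
    [1,[0,0.001,0],[0,0,0]],
    [1,[0,0.001,0],[0,0,0]],
    [1,[0,0,0],[0,0,0]],
    [1,[0,0,0],[0,0,0]]
  ]
}}

```text
time: 17.82
eef_pos: [0.5697, 0.0476, 0.1323]
ee_rot: [0.991, -0.133, 0.0, 0.001]
force: [0.5, -7.6, 7.1]
width: 0.0126
finger_force: 30.3
```

```bash
python3 d.py
```

```text
17.8667 [0.5697 0.0475 0.1323] y' 0.046521185612485534 x' 0.045068282728549014 F y' -6.356912873425513 Fx' 2.829437507855844 Fz 7.265161677530614 0.012747401619145183 30.292361676692963
```

Request:
{"method": "arm_command", "body": {
  "steps": [
    [1,[0,0.001,0],[0,0,0]],
    [1,[0,0.0005,0],[0,0,0]],
    [1,[0,0,0],[0,0,0]],
    [1,[0,0,0],[0,0,0]]
  ]
}}

```text
time: 18.2
eef_pos: [0.5697, 0.0474, 0.1323]
ee_rot: [0.991, -0.133, 0.001, 0.0]
force: [1.6, -2.6, 5.9]
width: 0.0127
finger_force: 30.1
```

```bash
python3 d.py
```

```text
18.25 [0.5697 0.0474 0.1323] y' 0.046431902779050876 x' 0.045073563862416025 F y' -2.5463592660402123 Fx' 2.192684338422478 Fz 5.485010806827416 0.012761376047369146 30.13282746076584
```

The ridge now carries the seal load: no motion, and my force dropped to 2.5 N. I unload the last bit, open and lift off.

Request:
{"method": "arm_command", "body": {
  "steps": [
    [1,[0,0.0008,0],[0,0,0]],
    [1,[0,0,0],[0,0,0]],
    [0.5,[0,0,0],[0,0,0]],
    [0.2,[0,0,0],[0,0,0]],
    [-0.1,[0,0,0],[0,0,0]],
    [-0.1,[0,0,0],[0,0,0]],
    [-0.1,[0,0,0],[0,0,0]],
    [-0.1,[0,0,0],[0,0,0]]
  ]
}}

```text
time: 18.92
eef_pos: [0.569, 0.0474, 0.1313]
ee_rot: [0.991, -0.133, -0.0, 0.0]
force: [-0.2, 0.2, -0.9]
width: 0.047
finger_force: 0.0
```

```bash
python3 d.py; python3 c.py w6
```

```text
18.9667 [0.569  0.0474 0.1313] y' 0.04616092956511596 x' 0.044387821428653544 F y' -0.20653741921906157 Fx' -0.08052189885401767 Fz -0.6110240720866758 0.04708988839395819 0.0
19.0167 [0.5691 0.0474 0.1314] [ 0.9648 -0.2631 -0.0003] 0.047421368775764916 [-0.3542 -0.164   0.2679]
cam [0.6502 0.0249 0.2732]
chamber [369.7 232.1] 0.69 [0.5172 0.0145 0.    ]
handle [313. 289.] 0.79 [0.5691 0.0491 0.147 ]
stop_tab [205.6 363.9] 0.65 [0.5432 0.1083 0.148 ]
vial_blue [ 48.4 363.3] 0.58 [0.5345 0.2313 0.11  ]
vial_amber [ 32.4 244.7] 0.73 [0.6106 0.196  0.11  ]
blue [  0 169  23  12 184] ((11.0, 174.5), (11.0, 22.0), 90.0)
[[0.6523390448108585, 0.15293707880417204], [0.6498460762287703, 0.14403660145565808], [0.6458915496577975, 0.14640680451967558], [0.648388835405283, 0.1554174759331228]]
blue [ 302  240   32  142 4119] ((317.5, 310.5), (141.0, 31.0), 90.0)
[[0.5925511926913889, 0.04721304216880804], [0.589264287252192, 0.0351494934831669], [0.5167735902619333, 0.0537105438708061], [0.5206739522407979, 0.0680378517002084]]
brass [  0 259  10  42 255] ((4.499999046325684, 279.4999694824219), (8.999998092651367, 40.99999237060547), 0.0)
[[0.5903140755611255, 0.2147047644261644], [0.6118181274612631, 0.2004565265440229], [0.6106084053181962, 0.19568755714439434], [0.589103095941275, 0.20964860226119605]]
brass [188 373  18  22 333] ((196.32745361328125, 383.91156005859375), (21.286083221435547, 16.762788772583008), 86.18592071533203)
[[0.5202102691876678, 0.13575997703296275], [0.5186826684646143, 0.1262811029280032], [0.5035471122302682, 0.1315581714572179], [0.5050641473516855, 0.14134811381227969]]
```

View pics/w6.png

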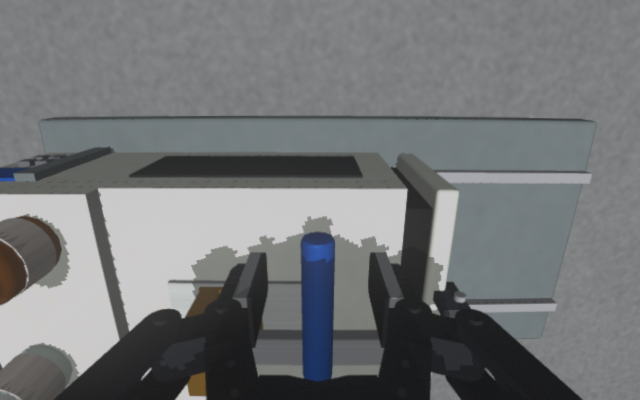

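The fingers are open, and the rod stays put at column 317 with the gate held shut. I retreat straight up and verify.

Request:
{"method": "arm_command", "body": {
  "steps": [
    [-0.1,[0,0,-0.005],[0,0,0]],
    [-0.1,[0,0,-0.02],[0,0,0]],
    [-0.1,[0,0,-0.03],[0,0,0]],
    [-0.1,[0,0,-0.03],[0,0,0]],
    [-0.1,[0,0,-0.03],[0,0,0]],
    [-0.1,[-0.03,0,-0.03],[0,0,0]],
    [-0.1,[-0.03,0,-0.03],[0,0,0]],
    [-0.1,[-0.03,0,0],[0,0,0]]
  ]
}}

```text
time: 20.03
eef_pos: [0.4846, 0.0715, 0.3107]
ee_rot: [0.991, -0.133, 0.004, -0.001]
force: [1.1, 0.4, 0.4]
width: 0.0471
finger_force: 0.0
```

Request:
{"method": "arm_command", "body": {
  "steps": [
    [-0.1,[0,0,0],[0,0,0]],
    [-0.1,[0,0,0],[0,0,0]],
    [-0.1,[0,0,0],[0,0,0]]
  ]
}}

```text
time: 20.28
eef_pos: [0.4837, 0.0704, 0.3057]
ee_rot: [0.991, -0.133, 0.0, 0.0]
force: [0.4, -0.5, 0.0]
width: 0.0468
finger_force: 0.0
```

```bash
python3 c.py w7
```

```text
20.3333 [0.484  0.0703 0.3053] [ 0.9646 -0.2636  0.0001] 0.047244258524359234 [ 0.0033  0.6104 -0.0364]
cam [0.5648 0.048  0.4477]
chamber [351.5 111.7] 0.64 [0.5164 0.0171 0.    ]
chamber [255.3 123.9] 0.59 [0.5341 0.1394 0.    ]
handle [315.9  75.7] 0.61 [0.5683 0.0487 0.147 ]
tooth [271.1 120.1] 0.62 [0.5413 0.1005 0.114 ]
keeper_rail [274.1 119. ] 0.59 [0.5412 0.098  0.11  ]
stop_tab [253.8 125.8] 0.68 [0.543  0.1109 0.148 ]
vial_blue [150.2 160. ] 0.85 [0.5361 0.2307 0.11  ]
vial_amber [150.5  73.2] 0.76 [0.6126 0.1968 0.11  ]
blue [ 311   44   15   92 1289] ((318.0, 89.5), (91.0, 14.0), 90.0)
[[0.592845618417147, 0.04607576502242544], [0.589882266364494, 0.03521311471116149], [0.5191244588748596, 0.054038306824330085], [0.5223172983544673, 0.06574729054599988]]
blue [ 99 172  21  20 324] ((108.95000457763672, 181.84999084472656), (19.922346115112305, 18.973663330078125), 71.56504821777344)
[[0.5393961145099265, 0.2648297119095946], [0.5400177041280769, 0.245904670564598], [0.5219799813926231, 0.2481321848395623], [0.5211867897570884, 0.26740829704651237]]
blue [  0 323  10  27 177] ((4.5, 336.0), (26.0, 9.0), 90.0)
[[0.41632306425412174, 0.4531978059602361], [0.41385603752482647, 0.44250673507037136], [0.38169409700932583, 0.46390129094527965], [0.38414826732120727, 0.4750578517970002]]
brass [261 101  23  14 199] ((272.0, 107.5), (13.0, 22.0), 90.0)
[[0.5607728894395718, 0.10223785197854351], [0.5554887627870324, 0.08309577699409343], [0.5444867323523075, 0.08645598985429417], [0.5498215173535486, 0.10581283059519489]]
brass [244 102  13  47 518] ((250.32044982910156, 125.08839416503906), (46.35689163208008, 11.247590065002441), 86.98721313476562)
[[0.5639802244921811, 0.1178580584031825], [0.5617507177307278, 0.10788916848383048], [0.5210447991050807, 0.11904439356469568], [0.5233223054256632, 0.1294358763529203]]
```

View pics/w7.png

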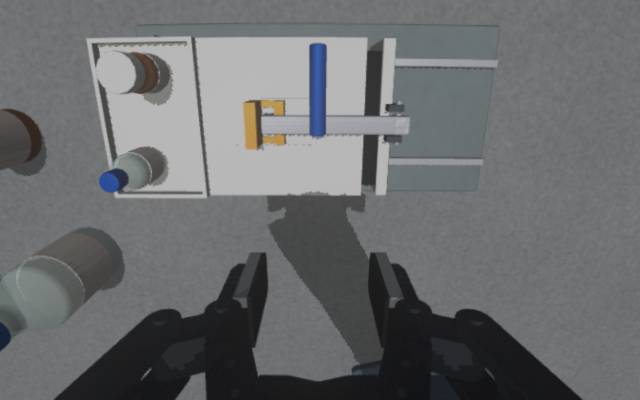

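The bar end is seated in the keeper at about (265,124) against the tab. The rod's apparent length of 73 mm matches its level height, the gate is held at about 9 mm, and the bottles haven't moved. Handing in.

```bash
python3 -c "
from plant import close_job; print(close_job())"
```

```text
the job is handed in; nothing more can be done
None
```

I closed the carriage and latched it: the bar is down in the notch, holding the carriage shut at about 9 mm by camera, with the arm clear and the bottles untouched. I handed the job in, but no verdict came back.

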